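Clip the vial shelf into the slotted rack, lock it, and stand the red-capped vial on it

ROBOT

A 6-joint arm with a two-finger parallel gripper is mounted at the origin on a cart in front of the work surface, level with it; the furniture and walls round the work are solid. World frame = base frame: x ahead of the robot, y to its left, z up, the work surface at z = 0. Lengths are in m, angles in rad, forces in N, time in s.
With the tool pointing down it reaches from about 0.3 to 0.775 m from the base axis. Payload 14.6 kg.
Tool frame: the origin (TCP) lies at the very end of the fingers, on their centre line; the grasp point (between the pads) lies 19 mm behind it; z points along the fingers, y is the line along which they close (so a half turn about z gives the same grasp; the last joint's range is limited). The gripper opens to 94 mm and grips with 3 to 60 N. Pads are 16 mm wide; open, the fingers measure 119 mm over their backs; the gripper's body (75 mm by 177 mm) begins 78 mm behind the grasp point.
Start: joints at [1.064, 0.3, 1.521, -0, 1.321, -0.067], TCP at [0.234, 0.498, 0.205] pointing down, gripper open.
Joint ranges: [-3.03, 3.03], [-0.79, 2.21], [0.23, 2.52], [-1.04, 4.18], [0, 3.07], [-2.55, 2.55]. Speed limits (rad/s): [2.22, 2.22, 2.57, 3.14, 3.14, 3.14].

INTERFACE

Orientations are given as [roll, pitch, yaw] about the fixed x, y, z axes, in that order (R = Rz(yaw) Ry(pitch) Rx(roll)).
In Python, from station import ctrl gives the robot as it stands. The module is installed in compiled form; this text tells all that it offers.
- The arm moves only by the tool play_rows, never from a script. Its argument "commands" is a list of rows, each a list of 7 numbers: the shift along the tool's x, y, z in m, then the turn, a rotation vector about the tool's x, y, z in degrees, then the closure, from -1 (fully open) to 1 (shut). A call has 1 to 20 rows; each row shifts and turns the commanded pose from where the row before left it, along the tool's axes as they then stand; what a row does not reach is not made up. A row lasts 1/12 s, in which the tool goes at most 41.7 mm and 7.16 degrees, less where a joint would pass 70% of its speed; a pose out of reach is approached as far as the arm can. A call is refused whole if a number of a shift passes 0.0417 or a number of a turn 7.16, either way. A call with a gripper value outside its range is refused whole. The fingers move at their own pace and stop on an object; "force" is the grip in N (left out, the last holds). Time passes only in rows, so rows that do not move let the fingers close. It gives the time, the measured TCP pose, the force, the opening and the grip force at its end, in the units of the state.
- ctrl.get_obs(): the state, without advancing time (a new reading comes with each control period).
- ctrl.camera(name): name is "side" or "top"; returns the picture (420x560x3 uint8, blue, green, red); there is no depth.
- ctrl.camera_model(name): a dict with "fx", "fy", "cx", "cy" (pixels), "rvec" (rotation vector, rad) and "tvec" (3), from world to camera coordinates, as OpenCV has them. Camera axes: x right, y down, z forward; pixel columns grow to the right and rows downward; lengths in m; the calibration is good to about 2 mm. A picture is of the moment at which its call begins. camera_model takes no time and is no camera call.
- ctrl.hand_in(): hands the job in; it is judged then, once.
The state is a dict: "time_s": time; "qpos": joint angles; "joint_vel": joint speeds; "tau": joint torques, N m; "ee_pos": TCP position; "eef_rot": TCP orientation; "force": force on the tool from outside, world axes, zero at the start; "moment": the same for the moment, N m; "grip_width": finger opening in m; "grip_force": force on a finger pad.
Only numpy, scipy, OpenCV 4.12 (cv2) and the standard library are available. Lean on these libraries where they do the work, as an engineer would, in place of code of your own. Each camera call takes 0.05 s, during which the arm holds its last target. There are 200 camera calls.

TASK

Hook the four claws of the blue vial shelf into the upper slots of the two white uprights and press it down, firmly but without forcing it, until the red sprung catch snaps out over it and it is locked. Then stand the red-capped vial upright on the shelf, let go, and leave the other vials and the things around where they are.

Things in the scene. Friction and masses are not known exactly. Their poses are not given: they have to be found in the camera images.
- rack: Fixed bench rack: grey foot 150 x 170 x 8 mm, two white slotted uprights 24 mm wide, about 188 mm high, centred at y = -40 and +40 mm. Origin on the bench, midway between them under their front faces (plane x = 0, sheet 4 mm thick). x points from the open front into the rack, z up. Free space between the uprights above 140 mm. It does not move. In all it may be loaded with 28 N while the shelf is fitted, 80 N later.
- rack_seat (a point): Fixed point of the foot on the front plane, midway between the uprights, at the nominal height (85 mm over the bench) of the seated shelf's underside; axes as the rack's. The uprights are clamped in the foot anywhere up to 7 mm above or below nominal. No reading shows this: slots, catch and true seat shift with it, so the seat must be felt.
- rack_slots (a point): Fixed point of the foot, 52 mm above rack_seat: nominal height of the lower edge of each upright's top slot. Three slots per upright, one above the other, 42 mm apart, each 8 mm wide, 34 mm high, open behind (19 mm wide, 16 mm deep). The shelf belongs in the upper two of each.
- lock_pin (a joint): Red sprung catch on the tie between the uprights: wedge 13 mm wide, 8 mm high, 5 mm out of the front plane, sloped on top, flat below, its flat nominally 30 mm above rack_seat. 0 = out (before and after), to 0.0075 m pushed back; spring 5 N, 9 N at 0.005. A bar of the shelf pushes it back on the way down; it snaps out over the bar at the seat. Push needed: 3 to 10 N.
- shelf_grip (a point): Point in the middle of the black grip of the loose blue vial shelf (about 0.3 kg), 12 mm below its top: a block 10 mm thick (x), 44 mm wide (y) and 35 mm high that stands on a press flange (34 x 44 mm, its top 23 mm below this point), above the 4 mm back plate; 89 mm above the underside. Axes: x from the shelf towards its claws, z up. Rear face of the back plate is 5 mm further along x. At the start it stands upright on the bench.
- shelf_claws (a point): Point of the shelf on the rear face of the back plate, mid-width, at its underside; axes as the grip's. Four claws 5 mm thick stand 12.6 mm out at y = -40 and +40 mm: necks 8 mm high with undersides 10 and 52 mm up, lips with slanted tips hanging 6.5 mm below them, 5.6 mm behind the plate. They enter the slots with the underside 7 to 26 mm above its seat; seated, the necks rest on the slots' lower edges.
- shelf_floor (a point): Middle of the shelf's floor, on its top side: 45 mm to -x of shelf_claws, 4 mm above the underside. The floor is 90 mm (x) by 110 mm (y) with a rim 14 mm above the underside on three sides and two rod struts at its sides near the back plate. Vials stand here.
- vial_red_center (a point): Centre (39 mm above its underside) of the vial with the red cap, 33 mm in diameter, 78 mm tall, 60 g, standing upright. z is its axis.
- vial_blue_center (a point): Centre of the like vial with the blue cap; a bystander.
- vial_white_center (a point): Centre of the like vial with the white cap; a bystander.
- moisture_dish_center (a point): Centre of an aluminium moisture dish, 61 mm in diameter, 26 mm high; a bystander.
- magnifier_center (a point): Middle of a hand lens lying flat, 108 x 45 x 9 mm; a bystander.
Not all that is in view belongs to the job. What is shaped like the part that bears vial_red_center but orange is not meant.

How it is judged:
On the way:
1. the shelf is hooked in and locked under the catch, before the vial is on it (z of shelf_grip in the frame of rack between 0.165 and 0.1816 m and x of shelf_grip in the frame of rack between -0.01 and -0.0035 m and x of shelf_claws in the frame of rack above -0.0022 m and value of joint lock_pin below 0.0006 m and horizontal distance between vial_red_center and shelf_grip above 0.12 m), for 0.2 s.
At the end, for the whole second after the job is handed in: Shelf in the upper slots: grip within 8 mm of nominal seat height, back plate against the uprights (foot within 2.2 mm, top 5 mm), upright to 5 degrees, catch out to 0.6 mm; the red-capped vial stands (7 degrees) on its floor inside the rim; bystanders within 25 mm of their starts (z of shelf_grip in the frame of rack between 0.165 and 0.1816 m and x of shelf_grip in the frame of rack between -0.01 and -0.0035 m and x of shelf_claws in the frame of rack above -0.0022 m and angle between the z axis of shelf_grip and the z axis of rack, either way round below 0.08 rad and value of joint lock_pin below 0.0006 m and x of vial_red_center in the frame of shelf_grip between -0.075 and -0.013 m and y of vial_red_center in the frame of shelf_grip between -0.042 and 0.042 m and z of vial_red_center in the frame of shelf_grip between -0.051 and -0.041 m and angle between vial_red_center's own z axis and vertical below 0.12 rad and distance of each of vial_blue_center, vial_white_center, moisture_dish_center, magnifier_center from where it was at the start of the episode below 0.025 m); the robot touches nothing.
It fails at once if the rack is loaded with more than 28 N while the shelf is being fitted, or with more than 80 N later (contact force between rack and anything else above 80 N or (contact force between rack and anything else above 28 N and horizontal distance between vial_red_center and shelf_grip above 0.12 m)).
It fails at once if another vial is knocked over (angle between any of vial_blue_center, vial_white_center's own z axis and vertical above 0.5 rad).
It also fails if it takes over 54 s, if anything falls off the work surface, if the arm or the gripper's body presses on something with over 40 N, if the wrist force passes 120 N, or if a joint passes its speed limit or range.

## Working session

There is one attempt and no reset: what is moved stays moved. The work goes in short steps, Python scripts to look and compute and a tool call to move; the robot and the scene stay as the last step left them, time stands still between calls to the robot, and variables do not carry over. Pictures are saved under pics/ and viewed, at most 10 in all, crops included, and the job is handed in when it is done.

Besides the shell and the picture viewer there is one more tool, called after "Emit:" by a JSON object that holds its "name" and its "arguments", one argument or row to a line. play_rows: Moves the arm, as the interface text tells. Its arguments: {"type":"object","properties":{"commands":{"type":"array","items":{"type":"array","items":{"type":"number"}}},"force":{"type":"number"}},"required":["commands"]}

```bash
mkdir -p pics
cat > h.py <<'E'
import numpy as np, cv2
from scipy.spatial.transform import Rotation as R
from station import ctrl
def cam(n):
    m=ctrl.camera_model(n); K=np.array([[m['fx'],0,m['cx']],[0,m['fy'],m['cy']],[0,0,1.]])
    return K,np.array(m['rvec'],float).ravel(),np.array(m['tvec'],float).ravel()
def proj(n,P):
    K,r,t=cam(n); return cv2.projectPoints(np.array(P,float).reshape(-1,3),r,t,K,None)[0].reshape(-1,2)
def onz(n,u,v,z):
    K,r,t=cam(n); Rm=cv2.Rodrigues(r)[0]; c=-Rm.T@t; d=Rm.T@np.linalg.inv(K)@[u,v,1]
    return c+d*(z-c[2])/d[2]
def st():
    o=ctrl.get_obs(); print({k:np.round(o[k],4).tolist() for k in ('time_s','qpos','ee_pos','eef_rot','force','grip_width','grip_force')}); return o
E
python3 - <<'E'
from h import *
st()
for n in('side','top'):
    im=ctrl.camera(n); cv2.imwrite(f'pics/{n}0.png',im)
    K,r,t=cam(n);Rm=cv2.Rodrigues(r)[0];print(n,K[0,0],-Rm.T@t,Rm.round(2).tolist())
cv2.imwrite('pics/both0.png',np.vstack([cv2.imread('pics/side0.png'),cv2.imread('pics/top0.png')])[:, :])
E
```

```text
{'time_s': 0.0, 'qpos': [1.0644, 0.3005, 1.5216, 0.0, 1.3207, -0.0666], 'ee_pos': [0.234, 0.4974, 0.2049], 'eef_rot': [-3.1404, -0.0001, 2.7018], 'force': [-0.3807, 0.5858, 0.1986], 'grip_width': 0.0941, 'grip_force': 0.0}
side 467.4102439953533 [ 0.15119496 -0.66579277  0.7065798 ] [[0.88, -0.47, 0.02], [-0.26, -0.53, -0.81], [0.39, 0.71, -0.59]]
top 443.01219699635334 [0.30986937 0.0814487  1.26489117] [[-0.01, -1.0, 0.01], [-0.98, 0.01, -0.2], [0.2, -0.01, -0.98]]
```

View pics/side0.png

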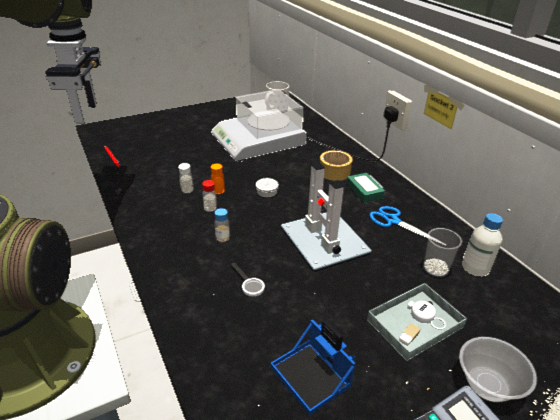

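View pics/top0.png

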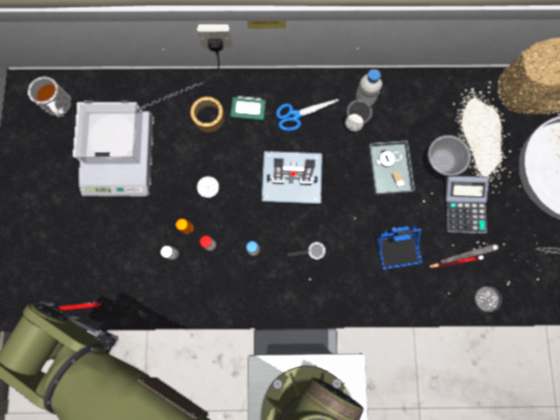

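Side view: the red-capped vial is at (209,190). It could be taken for the orange one (217,178), the blue (222,222) or the white (185,175). The shelf is at (318,362), with the rack at (325,225) and its catch at (322,202). In the top view, red is at (207,242), orange (184,226), blue (252,248), white (168,252), shelf (402,248) and rack (293,177). I choose the red-capped clear vial and check it in a close crop.

Run:
```python
from h import *
s=cv2.imread('pics/side0.png');t=cv2.imread('pics/top0.png')
def c(im,x,y,w,h,W=400,H=300): return cv2.resize(im[y:y+h,x:x+w],(W,H),interpolation=cv2.INTER_CUBIC)
a=np.vstack([np.hstack([c(s,265,310,100,75*1+25)[:, :],c(s,270,160,120,110)]),np.hstack([c(t,370,220,64,48+4),c(t,255,145,80,60)])])
cv2.imwrite('pics/crop1.png',a)
b=np.hstack([c(s,165,150,80,60),c(t,150,220,80,60)]);cv2.imwrite('pics/crop2.png',np.vstack([b]))
```

```text
(no output)
```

View pics/crop1.png

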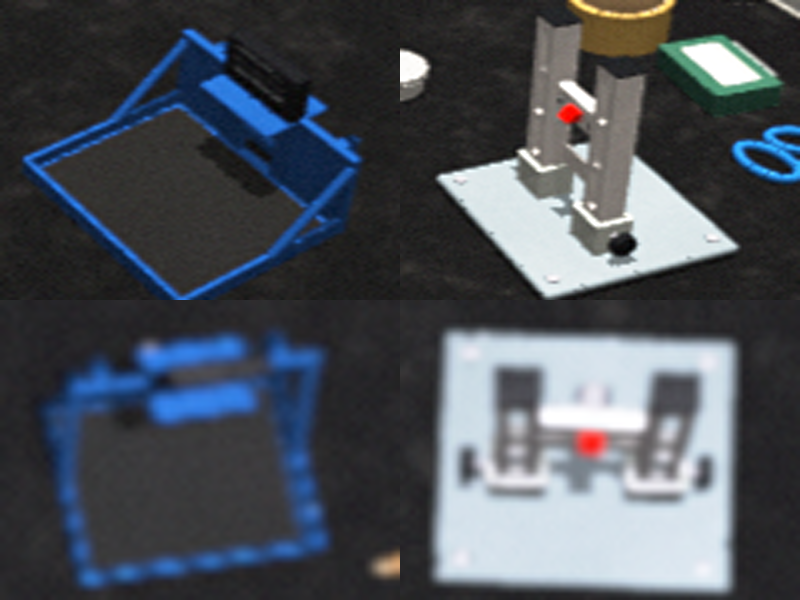

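View pics/crop2.png

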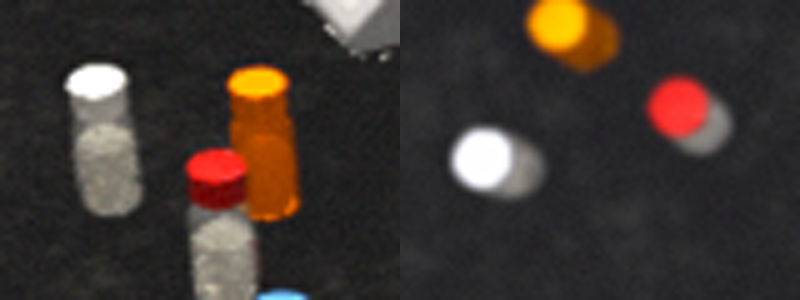

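The crop shows red at centre, clearly separate from the orange one behind it and the white to its left. I'll fit the rack and shelf models to clicked points in both views, then check with an overlay.

```bash
cat > fit.py <<'E'
from h import *
from scipy.optimize import least_squares
def T(p,P):
    x,y,a=p; P=np.atleast_2d(np.array(P,float)); c,s=np.cos(a),np.sin(a)
    return np.c_[x+c*P[:,0]-s*P[:,1], y+s*P[:,0]+c*P[:,1], P[:,2]]
# rack: params x,y,yaw,d(front edge of foot at x=-d), H upright top
RT=[('F+-',264,151.6),('F++',0,0)]
def rackpts(d,H):
    f=lambda x,y:(x,y,.008)
    top=[f(-d+.15,.085),f(-d+.15,-.085),f(-d,.085),f(-d,-.085),(0,.052,H),(0,.028,H),(0,-.028,H),(0,-.052,H)]
    side=[f(-d,.085),f(-d,-.085),f(-d+.15,-.085),(0,.052,H),(0,-.028,H)]
    return top,side
tt=np.array([(264,151.6),(322.4,153.6),(262.4,201.4),(321.6,203),(274.4,166),(283.2,166),(305.4,166.6),(314.4,166.6)])
ts=np.array([(281.4,225.3),(314.4,268.9),(371.4,250.6),(311.1,165.5),(329.4,183.1)])
def rr(q):
    a,b=rackpts(q[3],q[4]); return np.r_[(proj('top',T(q[:3],a))-tt).ravel(),(proj('side',T(q[:3],b))-ts).ravel(),(q[4]-.188)*300]
rack=least_squares(rr,[.5,.05,0,.07,.188],loss='soft_l1')
# shelf
sa=[(-.09,.055,.014),(-.09,-.055,.014)]
sht=np.array([(383.6,268.2),(421.5,262.5)]); shs=np.array([(272,363.3),(310.5,409)])
def rs(q): return np.r_[(proj('top',T(q,sa))-sht).ravel(),(proj('side',T(q,sa))-shs).ravel()]
shelf=least_squares(rs,[.4,-.25,0.1],loss='soft_l1')
if __name__=='__main__':
    print('rack',rack.x.round(4),rack.fun.round(1)); print('shelf',shelf.x.round(4),shelf.fun.round(1))
    def box(p,x,y,z): 
        P=T(p,[(a,b,c) for a in x for b in y for c in z]); return P,[(0,1),(2,3),(4,5),(6,7),(0,2),(1,3),(4,6),(5,7),(0,4),(1,5),(2,6),(3,7)]
    q=rack.x; H=q[4]
    B=[(q[:3],(-q[3],.15-q[3]),(-.085,.085),(0,.008)),(q[:3],(0,.02),(.028,.052),(.03,H)),(q[:3],(0,.02),(-.052,-.028),(.03,H))]
    g=shelf.x
    B+=[(g,(-.09,0),(-.055,.055),(0,.014)),(g,(-.01,0),(-.022,.022),(.066,.101)),(g,(-.022,.012),(-.022,.022),(.062,.066))]
    out=[]
    for n,w in (('side',[(265,310,100,75),(270,160,120,110)]),('top',[(370,220,64,52),(255,145,80,60)])):
        row=[]
        im=cv2.imread(f'pics/{n}0.png')
        for (x,y,W,Hh) in w:
            c=cv2.resize(im[y:y+Hh,x:x+W],(400,300),interpolation=cv2.INTER_CUBIC); s=np.array([400/W,300/Hh])
            for b in B:
                P,E=box(*b); u=(proj(n,P)-[x,y]+.5)*s
                for i,j in E: cv2.line(c,tuple(int(k) for k in u[i]),tuple(int(k) for k in u[j]),(0,255,255),1)
            row.append(c)
        out.append(np.hstack(row))
    cv2.imwrite('pics/ov1.png',np.vstack(out))
    # vials: cap colour centroid at z=.078
    for nm,n,u,v in (('red','top',0,0),):
        for n in('top','side'):
            im=cv2.imread(f'pics/{n}0.png').astype(int)
            m=(im[...,2]>150)&(im[...,1]<70)&(im[...,0]<70)
            x0,y0,x1,y1=(195,230,220,255) if n=='top' else (198,178,218,200)
            vv,uu=np.nonzero(m[y0:y1,x0:x1]); print(n,len(uu),uu.mean()+x0,vv.mean()+y0,onz(n,uu.mean()+x0,vv.mean()+y0,.078 if n=='top' else .073))
E
python3 fit.py
```

```text
rack [ 0.6302  0.03   -0.0372  0.0548  0.183 ] [ 0.1 -0.1 -1.1 -0.4 -0.1 -0.5 -0.7 -0.4 -0.3 -0.2  0.3  0.1  0.2  0.1
  0.7  0.4 -1.2  0.1 -0.3  0.9  0.4  0.5 -0.  -0.7  0.1 -0.1 -1.5]
shelf [ 0.4793 -0.2643  0.1443] [-0.1 -0.3  0.3 -0.6 -1.1 -1.5  0.2  1.3]
top 98 204.9591836734694 240.83673469387756 [0.45526227 0.26943771 0.078     ]
side 103 210.53398058252426 183.33009708737865 [0.4618997  0.26921178 0.073     ]
```

View pics/ov1.png

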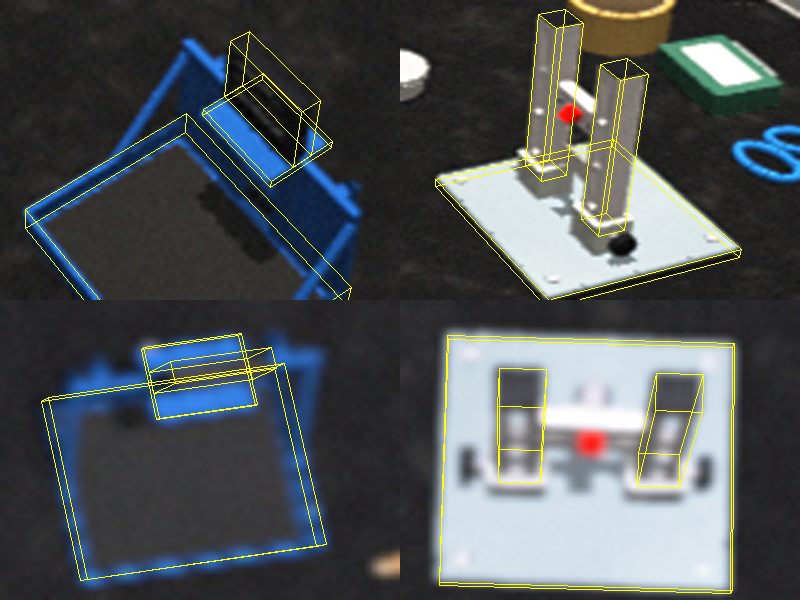

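The overlay fits well: rack at (0.630, 0.030) with yaw -0.037, shelf claws at (0.479, -0.264) with yaw 0.144, red vial at about (0.456, 0.269). First I turn the tool, then traverse to the shelf grip.

Emit:
{"name": "play_rows", "arguments": {
  "commands": [
    [0, 0, 0, 0, 0, 7.06, -1],
    [0, 0, 0, 0, 0, 7.06, -1],
    [0, 0, 0, 0, 0, 7.06, -1],
    [0, 0, 0, 0, 0, 7.06, -1],
    [0, 0, 0, 0, 0, 7.06, -1],
    [0, 0, 0, 0, 0, 7.06, -1],
    [0, 0, 0, 0, 0, 7.06, -1],
    [0, 0, 0, 0, 0, 7.06, -1],
    [-0.02, 0.003, 0, 0, 0, 0, -1],
    [-0.033, 0.005, 0, 0, 0, 0, -1],
    [-0.033, 0.005, 0, 0, 0, 0, -1],
    [-0.033, 0.005, 0, 0, 0, 0, -1],
    [-0.033, 0.005, 0, 0, 0, 0, -1],
    [-0.033, 0.005, 0, 0, 0, 0, -1],
    [-0.033, 0.005, 0, 0, 0, 0, -1],
    [-0.033, 0.005, 0, 0, 0, 0, -1],
    [-0.033, 0.005, 0, 0, 0, 0, -1],
    [-0.033, 0.005, 0, 0, 0, 0, -1],
    [-0.033, 0.005, 0, 0, 0, 0, -1],
    [-0.033, 0.005, 0, 0, 0, 0, -1]
  ],
  "force": 30
}}

```text
time_s: 1.77
ee_pos: [0.3469, 0.1255, 0.2054]
eef_rot: [3.142, -0.0, 1.716]
force: [0.2, 0.3, 0.4]
grip_width: 0.0938
grip_force: 0.0
```

Emit:
{"name": "play_rows", "arguments": {
  "commands": [
    [-0.033, 0.0055, 0.004, 0, 0, 0, -1],
    [-0.033, 0.0055, 0.004, 0, 0, 0, -1],
    [-0.033, 0.0055, 0.004, 0, 0, 0, -1],
    [-0.033, 0.0055, 0.004, 0, 0, 0, -1],
    [-0.033, 0.0055, 0.004, 0, 0, 0, -1],
    [-0.033, 0.0055, 0.004, 0, 0, 0, -1],
    [-0.033, 0.0055, 0.004, 0, 0, 0, -1],
    [-0.033, 0.0055, 0.004, 0, 0, 0, -1],
    [-0.033, 0.0055, 0.004, 0, 0, 0, -1],
    [-0.033, 0.0055, 0.004, 0, 0, 0, -1],
    [-0.033, 0.0055, 0.004, 0, 0, 0, -1],
    [-0.02, 0.0055, 0.004, 0, 0, 0, -1],
    [-0.01, 0, 0, 0, 0, 0, -1],
    [0, 0, 0, 0, 0, 0, -1],
    [0, 0, 0, 0, 0, 0, -1]
  ]
}}

```text
time_s: 3.02
ee_pos: [0.4688, -0.2516, 0.1574]
eef_rot: [-3.141, -0.001, 1.716]
force: [0.7, -0.7, 0.1]
grip_width: 0.094
grip_force: 0.0
```

```bash
cat >> h.py <<'E'
def need(x,y,z,yaw):
    o=ctrl.get_obs(); p=np.array(o['ee_pos']); Rm=R.from_euler('xyz',o['eef_rot']); Rt=R.from_euler('xyz',[np.pi,0,yaw])
    print('shift tool',(Rt.inv().apply(np.array([x,y,z])-p)).round(4),'(axes of target); turn',(Rm.inv()*Rt).as_rotvec(degrees=True).round(2))
E
python3 -c "
from h import *
st();need(.4744,-.265,.0675,np.pi/2+.1443)"
```

```text
{'time_s': 3.0167, 'qpos': [-0.5615, 0.3053, 1.6301, 0.0001, 1.2069, -0.7065], 'ee_pos': [0.4688, -0.2516, 0.1574], 'eef_rot': [-3.1411, -0.0006, 1.7157], 'force': [0.6594, -0.692, 0.1359], 'grip_width': 0.094, 'grip_force': 0.0}
shift tool [-0.014   0.0036  0.0899] (axes of target); turn [-0.03 -0.03  0.04]
```

Emit:
{"name": "play_rows", "arguments": {
  "commands": [
    [-0.007, 0.0018, 0.01, 0, 0, 0, -1],
    [-0.007, 0.0018, 0.015, 0, 0, 0, -1],
    [0, 0, 0.02, 0, 0, 0, -1],
    [0, 0, 0.02, 0, 0, 0, -1],
    [0, 0, 0.015, 0, 0, 0, -1],
    [0, 0, 0.0085, 0, 0, 0, -1],
    [0, 0, 0, 0, 0, 0, -1],
    [0, 0, 0, 0, 0, 0, 0],
    [0, 0, 0, 0, 0, 0, 0.5],
    [0, 0, 0, 0, 0, 0, 1],
    [0, 0, 0, 0, 0, 0, 1],
    [0, 0, 0, 0, 0, 0, 1],
    [0, 0, 0, 0, 0, 0, 1],
    [0, 0, 0, 0, 0, 0, 1],
    [0, 0, 0, 0, 0, 0, 1],
    [0, 0, 0, 0, 0, 0, 1],
    [0, 0, 0, 0, 0, 0, 1],
    [0, 0, 0, 0, 0, 0, 1]
  ],
  "force": 45
}}

```text
time_s: 4.52
ee_pos: [0.4747, -0.2655, 0.0689]
eef_rot: [-3.142, -0.0, 1.716]
force: [0.3, -0.1, 0.3]
grip_width: 0.0242
grip_force: 0.0
```

```bash
python3 -c "
from h import *
st()"
```

```text
{'time_s': 4.5167, 'qpos': [-0.5773, 0.439, 1.6731, 0.0, 1.0296, -0.7226], 'ee_pos': [0.4747, -0.2655, 0.0689], 'eef_rot': [-3.1415, -0.0001, 1.716], 'force': [0.3467, -0.1016, 0.2684], 'grip_width': 0.0242, 'grip_force': 0.0}
```

Emit:
{"name": "play_rows", "arguments": {
  "commands": [
    [0, 0, 0.002, 0, 0, 0, 1],
    [0, 0, 0, 0, 0, 0, 1],
    [0, 0, 0, 0, 0, 0, 1],
    [0, 0, 0, 0, 0, 0, 1],
    [0, 0, 0, 0, 0, 0, 1],
    [0, 0, 0, 0, 0, 0, 1],
    [0, 0, 0, 0, 0, 0, 1]
  ],
  "force": 45
}}

```text
time_s: 5.1
ee_pos: [0.4747, -0.2655, 0.0668]
eef_rot: [-3.141, -0.0, 1.716]
force: [-0.4, -0.9, -3.4]
grip_width: 0.0097
grip_force: 45.0
```

```bash
python3 -c "
from h import *
st()"
```

```text
{'time_s': 5.1, 'qpos': [-0.5773, 0.4419, 1.6744, 0.0, 1.0254, -0.7226], 'ee_pos': [0.4747, -0.2655, 0.0668], 'eef_rot': [-3.1415, -0.0001, 1.716], 'force': [-0.4179, -0.9344, -3.3876], 'grip_width': 0.0097, 'grip_force': 44.9991}
```

Emit:
{"name": "play_rows", "arguments": {
  "commands": [
    [0, 0, -0.01, 0, 0, 0, 1],
    [0, 0, -0.02, 0, 0, 0, 1],
    [0, 0, -0.025, 0, 0, 0, 1],
    [0, 0, -0.025, 0, 0, 0, 1],
    [0, 0, -0.02, 0, 0, 5.22, 1],
    [0, 0, -0.001, 0, 0, 5.22, 1],
    [0.01, 0.0035, 0, 0, 0, 0, 1],
    [0.02, 0.007, 0, 0, 0, 0, 1],
    [0.02, 0.007, 0, 0, 0, 0, 1],
    [0.02, 0.007, 0, 0, 0, 0, 1],
    [0.02, 0.007, 0, 0, 0, 0, 1],
    [0.02, 0.007, 0, 0, 0, 0, 1],
    [0.02, 0.007, 0, 0, 0, 0, 1],
    [0.02, 0.007, 0, 0, 0, 0, 1],
    [0.02, 0.007, 0, 0, 0, 0, 1],
    [0.02, 0.007, 0, 0, 0, 0, 1],
    [0.02, 0.007, 0, 0, 0, 0, 1],
    [0.02, 0.007, 0, 0, 0, 0, 1],
    [0.02, 0.007, 0, 0, 0, 0, 1],
    [0.02, 0.007, 0, 0, 0, 0, 1]
  ]
}}

```text
time_s: 6.77
ee_pos: [0.579, 0.0026, 0.1675]
eef_rot: [-3.14, -0.0, 1.538]
force: [-0.5, 0.2, -2.6]
grip_width: 0.0098
grip_force: 45.0
```

Emit:
{"name": "play_rows", "arguments": {
  "commands": [
    [0.02, 0.007, 0, 0, 0, 0, 1],
    [0.011, 0.003, 0, 0, 0, 0, 1],
    [0, 0, 0, 0, 0, 0, 1],
    [0, 0, 0, 0, 0, 0, 1],
    [0, 0, 0, 0, 0, 0, 1]
  ]
}}

```text
time_s: 7.18
ee_pos: [0.5899, 0.0308, 0.1678]
eef_rot: [-3.141, 0.0, 1.534]
force: [0.2, -1.0, -2.9]
grip_width: 0.0096
grip_force: 45.0
```

Run:
```python
from h import *
st();need(.5902,.0315,.168,np.pi/2-.0372)
P=np.array([[.6302,.03,.12]])
out=[]
for n,(W,H) in(('side',(160,120)),('top',(112,84))):
    im=ctrl.camera(n); cv2.imwrite(f'pics/{n}1.png',im); u=proj(n,[.6,.03,.13])[0].astype(int); x,y=u[0]-W//2,u[1]-H//2; print(n,x,y)
    out.append(cv2.resize(im[y:y+H,x:x+W],(400,300),interpolation=cv2.INTER_CUBIC) if 0 else cv2.resize(im[y:y+H,x:x+W],(400,300),interpolation=cv2.INTER_CUBIC))
cv2.imwrite('pics/near.png',cv2.resize(np.hstack(out),(800,300)))
```

```text
{'time_s': 7.1833, 'qpos': [-0.0097, 0.4219, 1.4452, -0.0002, 1.275, 0.0267], 'ee_pos': [0.5899, 0.0308, 0.1678], 'eef_rot': [-3.141, 0.0002, 1.5344], 'force': [0.2219, -1.0293, -2.9046], 'grip_width': 0.0096, 'grip_force': 44.999}
shift tool [ 0.0007  0.0002 -0.0002] (axes of target); turn [-0.03  0.01  0.05]
side 229 140
top 237 141
```

View pics/near.png

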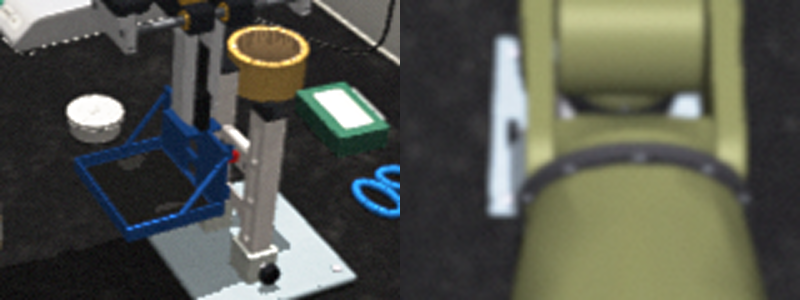

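The side view shows the shelf held level in front of the uprights, with claws toward the slots. The arm blocks the top view. I'll measure the shelf's lateral offset in the tool from the blue silhouette's extremes.

Run:
```python
from fit import *
def blue(n,f,box):
    x,y,W,H=box; im=cv2.imread(f)[y:y+H,x:x+W]; S=8
    b=cv2.resize(im,None,fx=S,fy=S,interpolation=cv2.INTER_CUBIC).astype(float)
    m=(b[...,0]-b[...,2])>35
    m=cv2.morphologyEx(m.astype(np.uint8),cv2.MORPH_OPEN,np.ones((5,5)))
    v,u=np.nonzero(m); cv=lambda a,o:(a+.5)/S-.5+o
    e={'L':(u.min(),v[u==u.min()].mean()),'B':(u[v==v.max()].mean(),v.max())}
    return {k:(round(cv(a,x),2),round(cv(c,y),2)) for k,(a,c) in e.items()}
e0=blue('side','pics/side0.png',(262,312,100,105)); e1=blue('side','pics/side1.png',(252,170,75,75))
print(e0,e1)
cor=[(-.09,.055,0),(-.09,.055,.014),(-.09,-.055,0),(-.09,-.055,.014)]
print('pred0',proj('side',T(shelf.x,cor)).round(2).tolist())
o=ctrl.get_obs();p=np.array(o['ee_pos']);a=o['eef_rot'][2]-np.pi/2
for dy in(-.003,0,.003):
    P=T((p[0]+.005*np.cos(a),p[1]+.005*np.sin(a),a),np.array(cor)+[0,dy,p[2]-.0668]); print(dy,proj('side',P).round(2).tolist())
# top view initial: blue front edge endpoints
im=cv2.imread('pics/top0.png')[225:275,374:430];S=8
b=cv2.resize(im,None,fx=S,fy=S,interpolation=cv2.INTER_CUBIC).astype(float);m=((b[...,0]-b[...,2])>35).astype(np.uint8)
# colour ambient: column extremes in the band of floor rim (rows 245..258)
for r in(250,254,258,262):
    k=np.nonzero(m[int((r-225+.5)*S)])[0]; print('row',r,(k.min()+.5)/S-.5+374,(k.max()+.5)/S-.5+374)
print('top pred',proj('top',T(shelf.x,[(-.09,.055,.014),(-.09,-.055,.014),(-.03,.055,.014),(-.03,-.055,.014)])).round(2).tolist())
```

```text
{'L': (np.float64(270.06), np.float64(362.75)), 'B': (np.float64(309.44), np.float64(414.56))} {'L': (np.float64(258.31), np.float64(203.44)), 'B': (np.float64(280.19), np.float64(236.19))}
pred0 [[270.84, 366.74], [270.92, 361.83], [310.17, 415.14], [310.7, 410.3]]
-0.003 [[258.99, 208.74], [258.96, 203.55], [280.53, 237.97], [280.69, 232.6]]
0 [[258.44, 208.0], [258.41, 202.82], [279.9, 237.11], [280.05, 231.74]]
0.003 [[257.91, 207.27], [257.87, 202.09], [279.26, 236.25], [279.41, 230.89]]
row 250 378.1875 419.9375
row 254 378.6875 420.5625
row 258 379.5625 421.4375
row 262 380.4375 422.1875
top pred [[383.53, 267.88], [421.77, 261.85], [379.31, 246.79], [417.21, 240.89]]
```

Run:
```python
from fit import *
im=cv2.imread('pics/top0.png')[140:212,250:336];S=8
b=cv2.resize(im,None,fx=S,fy=S,interpolation=cv2.INTER_CUBIC).astype(float).mean(2);m=(b>110)
q=rack.x;a,_=rackpts(q[3],q[4]);c=proj('top',T(q[:3],a))
for r in(156,160,186,190,194,198):
    k=np.nonzero(m[int((r-140+.5)*S)])[0]; o=np.array([(k.min()+.5)/S-.5+250,(k.max()+.5)/S-.5+250])
    L=c[2]+(c[0]-c[2])*(r-c[2,1])/(c[0,1]-c[2,1]); Rr=c[3]+(c[1]-c[3])*(r-c[3,1])/(c[1,1]-c[3,1])
    print(r,o.round(2),'pred',L[0].round(2),Rr[0].round(2),'mid diff',(o.mean()-(L[0]+Rr[0])/2).round(2))
for cc in(270,280,293,305,315):
    k=np.nonzero(m[:,int((cc-250+.5)*S)])[0]; print('col',cc,(k.min()+.5)/S-.5+140,(k.max()+.5)/S-.5+140)
print(c.round(2).tolist())
# side foot: left/bottom/right extremes
im=cv2.imread('pics/side0.png')[205:275,272:378];b=cv2.resize(im,None,fx=S,fy=S,interpolation=cv2.INTER_CUBIC).astype(float).mean(2)
m=cv2.morphologyEx((b>110).astype(np.uint8),cv2.MORPH_OPEN,np.ones((9,9)));v,u=np.nonzero(m)
f=lambda k,o:(k+.5)/S-.5+o
print('side L',f(u.min(),272),f(v[u==u.min()].mean(),205),'B',f(u[v==v.max()].mean(),272),f(v.max(),205),'R',f(u.max(),272),f(v[u==u.max()].mean(),205))
d=q[3];print(proj('side',T(q[:3],[(x,y,z) for x,y in((-d,.085),(-d,-.085),(.15-d,-.085)) for z in(0,.008)])).round(2).tolist())
```

```text
156 [263.19 321.81] pred 263.93 321.32 mid diff -0.13
160 [263.06 321.69] pred 263.79 321.29 mid diff -0.16
186 [261.81 320.94] pred 262.86 321.06 mid diff -0.59
190 [261.31 320.94] pred 262.72 321.03 mid diff -0.75
194 [261.31 320.69] pred 262.58 320.99 mid diff -0.79
198 [261.44 320.81] pred 262.44 320.96 mid diff -0.57
col 270 150.8125 201.1875
col 280 151.3125 201.8125
col 293 151.5625 202.0625
col 305 152.1875 202.8125
col 315 152.4375 202.9375
[[264.09, 151.52], [321.35, 153.16], [262.33, 200.95], [320.92, 202.61], [274.09, 165.78], [283.55, 166.05], [305.6, 166.68], [315.06, 166.95]]
side L 280.8125 224.9375 B 314.3125 268.6875 R 377.4375 217.4111842105263
[[280.15, 227.99], [280.23, 225.4], [313.85, 272.54], [314.09, 269.85], [371.35, 253.76], [371.84, 251.12]]
```

Emit:
{"name": "play_rows", "arguments": {
  "commands": [
    [0.0007, 0, 0, 0, 0, 0.6, 1],
    [0, 0.007, 0, 0, 0, 0, 1],
    [0, 0.008, 0, 0, 0, 0, 1],
    [0, 0.005, 0, 0, 0, 0, 1],
    [0, 0.002, 0, 0, 0, 0, 1],
    [0, 0, 0, 0, 0, 0, 1],
    [0, 0, 0, 0, 0, 0, 1]
  ]
}}

```text
time_s: 7.87
ee_pos: [0.6122, 0.031, 0.1678]
eef_rot: [-3.141, 0.0, 1.523]
force: [0.5, 0.0, -3.3]
grip_width: 0.0096
grip_force: 45.0
```

Emit:
{"name": "play_rows", "arguments": {
  "commands": [
    [0, 0.001, 0, 0, 0, 0, 1],
    [0, 0.0005, 0, 0, 0, 0, 1],
    [0, 0, 0, 0, 0, 0, 1]
  ]
}}

```text
time_s: 8.12
ee_pos: [0.6138, 0.031, 0.1681]
eef_rot: [3.141, -0.0, 1.523]
force: [-0.4, -0.4, -3.4]
grip_width: 0.0097
grip_force: 45.0
```

Emit:
{"name": "play_rows", "arguments": {
  "commands": [
    [-0.0003, 0.001, 0, 0, 0, 0, 1],
    [0, 0.0005, 0, 0, 0, 0, 1],
    [0, 0, 0, 0, 0, 0, 1]
  ]
}}

```text
time_s: 8.37
ee_pos: [0.6154, 0.0306, 0.168]
eef_rot: [3.142, 0.0, 1.523]
force: [-0.7, 0.2, -3.3]
grip_width: 0.0098
grip_force: 45.0
```

Emit:
{"name": "play_rows", "arguments": {
  "commands": [
    [0, 0.001, 0, 0, 0, 0, 1],
    [0, 0, 0, 0, 0, 0, 1]
  ]
}}

```text
time_s: 8.53
ee_pos: [0.6164, 0.0305, 0.1679]
eef_rot: [3.142, 0.0, 1.523]
force: [-0.9, -0.6, -3.7]
grip_width: 0.0099
grip_force: 45.0
```

Emit:
{"name": "play_rows", "arguments": {
  "commands": [
    [0, 0.001, 0, 0, 0, 0, 1],
    [0, 0.0005, 0, 0, 0, 0, 1],
    [0, 0, 0, 0, 0, 0, 1]
  ]
}}

```text
time_s: 8.78
ee_pos: [0.6179, 0.0305, 0.1679]
eef_rot: [-3.142, -0.0, 1.523]
force: [-0.6, -0.4, -3.1]
grip_width: 0.01
grip_force: 45.0
```

Emit:
{"name": "play_rows", "arguments": {
  "commands": [
    [0, 0.001, 0, 0, 0, 0, 1],
    [0, 0, 0, 0, 0, 0, 1]
  ]
}}

```text
time_s: 8.95
ee_pos: [0.6189, 0.0304, 0.1679]
eef_rot: [3.142, -0.0, 1.523]
force: [-0.6, -0.3, -2.8]
grip_width: 0.0098
grip_force: 45.0
```

Emit:
{"name": "play_rows", "arguments": {
  "commands": [
    [0, 0.001, 0, 0, 0, 0, 1],
    [0, 0.001, 0, 0, 0, 0, 1],
    [0, 0, 0, 0, 0, 0, 1]
  ]
}}

```text
time_s: 9.2
ee_pos: [0.6209, 0.0303, 0.1679]
eef_rot: [3.142, 0.0, 1.523]
force: [-0.6, 0.2, -4.0]
grip_width: 0.0093
grip_force: 45.0
```

Emit:
{"name": "play_rows", "arguments": {
  "commands": [
    [0, 0.001, 0, 0, 0, 0, 1],
    [0, 0, 0, 0, 0, 0, 1]
  ]
}}

```text
time_s: 9.37
ee_pos: [0.6219, 0.0303, 0.1679]
eef_rot: [3.142, -0.0, 1.523]
force: [0.0, 0.8, -2.8]
grip_width: 0.0096
grip_force: 45.0
```

Lips are about 9 mm in with no contact. Continuing.

Emit:
{"name": "play_rows", "arguments": {
  "commands": [
    [0, 0.001, 0, 0, 0, 0, 1],
    [0, 0.0005, 0, 0, 0, 0, 1],
    [0, 0, 0, 0, 0, 0, 1]
  ]
}}

```text
time_s: 9.62
ee_pos: [0.6234, 0.0302, 0.1679]
eef_rot: [-3.142, 0.0, 1.523]
force: [-0.0, 0.1, -3.5]
grip_width: 0.0099
grip_force: 45.0
```

Emit:
{"name": "play_rows", "arguments": {
  "commands": [
    [0, 0.001, 0, 0, 0, 0, 1],
    [0, 0, 0, 0, 0, 0, 1]
  ]
}}

```text
time_s: 9.78
ee_pos: [0.6244, 0.0302, 0.168]
eef_rot: [3.142, -0.0, 1.523]
force: [-0.5, 0.0, -3.1]
grip_width: 0.0095
grip_force: 45.0
```

Emit:
{"name": "play_rows", "arguments": {
  "commands": [
    [0, 0.0007, 0, 0, 0, 0, 1],
    [0, 0, 0, 0, 0, 0, 1]
  ]
}}

```text
time_s: 9.95
ee_pos: [0.6251, 0.0301, 0.168]
eef_rot: [3.142, 0.0, 1.523]
force: [0.2, -0.6, -3.3]
grip_width: 0.0097
grip_force: 45.0
```

Emit:
{"name": "play_rows", "arguments": {
  "commands": [
    [0, 0.0005, 0, 0, 0, 0, 1],
    [0, 0, 0, 0, 0, 0, 1]
  ]
}}

```text
time_s: 10.12
ee_pos: [0.6253, 0.0301, 0.1679]
eef_rot: [-3.141, -0.0, 1.523]
force: [-2.8, -0.5, -2.6]
grip_width: 0.0096
grip_force: 45.0
```

Light contact (-2.8 N) at the expected plate position. I back off slightly and descend by feel.

Emit:
{"name": "play_rows", "arguments": {
  "commands": [
    [0, -0.0003, 0, 0, 0, 0, 1],
    [0, 0, 0.001, 0, 0, 0, 1],
    [0, 0, 0.001, 0, 0, 0, 1],
    [0, 0, 0, 0, 0, 0, 1]
  ]
}}

```text
time_s: 10.45
ee_pos: [0.625, 0.0301, 0.1658]
eef_rot: [-3.141, 0.0, 1.523]
force: [-1.9, 0.1, -1.8]
grip_width: 0.0096
grip_force: 45.0
```

Emit:
{"name": "play_rows", "arguments": {
  "commands": [
    [0, 0, 0.001, 0, 0, 0, 1],
    [0, 0, 0.0005, 0, 0, 0, 1],
    [0, 0, 0, 0, 0, 0, 1]
  ]
}}

```text
time_s: 10.7
ee_pos: [0.6249, 0.0302, 0.1646]
eef_rot: [-3.141, 0.0, 1.523]
force: [-5.3, 0.6, 1.2]
grip_width: 0.0099
grip_force: 45.0
```

Emit:
{"name": "play_rows", "arguments": {
  "commands": [
    [0, 0, 0.0007, 0, 0, 0, 1],
    [0, 0, 0, 0, 0, 0, 1]
  ]
}}

```text
time_s: 10.87
ee_pos: [0.6249, 0.0302, 0.1639]
eef_rot: [-3.141, -0.0, 1.523]
force: [-6.0, 0.2, 1.6]
grip_width: 0.0096
grip_force: 45.0
```

Emit:
{"name": "play_rows", "arguments": {
  "commands": [
    [0, 0, 0.0007, 0, 0, 0, 1],
    [0, 0, 0, 0, 0, 0, 1]
  ]
}}

```text
time_s: 11.03
ee_pos: [0.6248, 0.0302, 0.1632]
eef_rot: [-3.141, -0.0, 1.523]
force: [-6.1, 0.2, 2.7]
grip_width: 0.0098
grip_force: 45.0
```

Emit:
{"name": "play_rows", "arguments": {
  "commands": [
    [0, 0.0003, 0.001, 0, 0, 0, 1],
    [0, 0, 0.001, 0, 0, 0, 1],
    [0, 0, 0, 0, 0, 0, 1]
  ]
}}

```text
time_s: 11.28
ee_pos: [0.625, 0.0302, 0.1611]
eef_rot: [-3.14, -0.0, 1.523]
force: [-7.7, 0.6, 2.0]
grip_width: 0.0098
grip_force: 45.0
```

Emit:
{"name": "play_rows", "arguments": {
  "commands": [
    [0, 0, 0.001, 0, 0, 0, 1],
    [0, 0, 0, 0, 0, 0, 1]
  ]
}}

```text
time_s: 11.45
ee_pos: [0.6249, 0.0302, 0.1602]
eef_rot: [-3.14, 0.0, 1.524]
force: [-7.5, 0.2, 2.6]
grip_width: 0.0092
grip_force: 45.0
```

Emit:
{"name": "play_rows", "arguments": {
  "commands": [
    [0, 0, 0.001, 0, 0, 0, 1],
    [0, 0, 0, 0, 0, 0, 1]
  ]
}}

```text
time_s: 11.62
ee_pos: [0.6247, 0.0302, 0.1589]
eef_rot: [-3.139, 0.0, 1.523]
force: [-7.9, 0.9, -1.0]
grip_width: 0.0094
grip_force: 45.0
```

Emit:
{"name": "play_rows", "arguments": {
  "commands": [
    [0, 0.0002, 0.001, 0, 0, 0, 1],
    [0, 0, 0, 0, 0, 0, 1]
  ]
}}

```text
time_s: 11.78
ee_pos: [0.6246, 0.0302, 0.1572]
eef_rot: [-3.138, 0.0, 1.523]
force: [-7.3, -0.1, -3.3]
grip_width: 0.0095
grip_force: 45.0
```

Emit:
{"name": "play_rows", "arguments": {
  "commands": [
    [0, 0.0003, 0.0007, 0, 0, 0, 1],
    [0, 0, 0, 0, 0, 0, 1]
  ]
}}

```text
time_s: 11.95
ee_pos: [0.6249, 0.0301, 0.1564]
eef_rot: [-3.138, 0.0, 1.523]
force: [-7.6, -0.9, -1.9]
grip_width: 0.0098
grip_force: 45.0
```

Emit:
{"name": "play_rows", "arguments": {
  "commands": [
    [0, 0, 0.0007, 0, 0, 0, 1],
    [0, 0, 0, 0, 0, 0, 1]
  ]
}}

```text
time_s: 12.12
ee_pos: [0.6248, 0.0302, 0.1557]
eef_rot: [-3.138, 0.0, 1.523]
force: [-8.2, 0.7, -3.1]
grip_width: 0.0096
grip_force: 45.0
```

Emit:
{"name": "play_rows", "arguments": {
  "commands": [
    [0, 0, 0.001, 0, 0, 0, 1],
    [0, 0, 0, 0, 0, 0, 1]
  ]
}}

```text
time_s: 12.28
ee_pos: [0.6248, 0.0302, 0.1546]
eef_rot: [-3.138, 0.0, 1.523]
force: [-8.6, 0.4, -4.2]
grip_width: 0.0098
grip_force: 45.0
```

Emit:
{"name": "play_rows", "arguments": {
  "commands": [
    [0, 0, 0.0007, 0, 0, 0, 1],
    [0, 0, 0, 0, 0, 0, 1]
  ]
}}

```text
time_s: 12.45
ee_pos: [0.6248, 0.0302, 0.154]
eef_rot: [-3.138, 0.0, 1.523]
force: [-8.6, 0.1, -2.2]
grip_width: 0.0098
grip_force: 45.0
```

Emit:
{"name": "play_rows", "arguments": {
  "commands": [
    [0, 0, 0.0007, 0, 0, 0, 1],
    [0, 0, 0, 0, 0, 0, 1]
  ]
}}

```text
time_s: 12.62
ee_pos: [0.6248, 0.0301, 0.1533]
eef_rot: [-3.138, 0.0, 1.523]
force: [-7.4, 0.5, -3.0]
grip_width: 0.0096
grip_force: 45.0
```

Emit:
{"name": "play_rows", "arguments": {
  "commands": [
    [0, 0, 0.0007, 0, 0, 0, 1],
    [0, 0, 0, 0, 0, 0, 1]
  ]
}}

```text
time_s: 12.78
ee_pos: [0.6248, 0.0302, 0.1526]
eef_rot: [-3.138, 0.0, 1.523]
force: [-7.7, -0.3, -2.9]
grip_width: 0.0098
grip_force: 45.0
```

Emit:
{"name": "play_rows", "arguments": {
  "commands": [
    [0, 0, 0.0007, 0, 0, 0, 1],
    [0, 0, 0, 0, 0, 0, 1]
  ]
}}

```text
time_s: 12.95
ee_pos: [0.6252, 0.0301, 0.1517]
eef_rot: [-3.139, 0.0, 1.523]
force: [-0.7, -0.1, -8.9]
grip_width: 0.0099
grip_force: 45.0
```

Emit:
{"name": "play_rows", "arguments": {
  "commands": [
    [0, 0, 0.0005, 0, 0, 0, 1],
    [0, 0, 0, 0, 0, 0, 1]
  ]
}}

```text
time_s: 13.12
ee_pos: [0.6253, 0.0301, 0.1516]
eef_rot: [-3.139, 0.0, 1.523]
force: [-5.2, -0.4, -5.4]
grip_width: 0.01
grip_force: 45.0
```

Emit:
{"name": "play_rows", "arguments": {
  "commands": [
    [0, 0, 0.0005, 0, 0, 0, 1],
    [0, 0, 0, 0, 0, 0, 1]
  ]
}}

```text
time_s: 13.28
ee_pos: [0.6253, 0.0301, 0.1514]
eef_rot: [-3.139, 0.0, 1.523]
force: [-7.8, 0.0, -2.4]
grip_width: 0.0099
grip_force: 45.0
```

Emit:
{"name": "play_rows", "arguments": {
  "commands": [
    [0, 0, 0.0004, 0, 0, 0, 1],
    [0, 0, 0, 0, 0, 0, 1]
  ]
}}

```text
time_s: 13.45
ee_pos: [0.6253, 0.0301, 0.1512]
eef_rot: [-3.14, 0.0, 1.523]
force: [-8.4, 0.0, -1.2]
grip_width: 0.0098
grip_force: 45.0
```

Run:
```python
from h import *
st()
im=ctrl.camera('side');cv2.imwrite('pics/side2.png',im)
u=proj('side',[.6302,.03,.12])[0].astype(int);W,H=80,60;x,y=u[0]-W//2,u[1]-H//2;print(x,y)
cv2.imwrite('pics/near2.png',cv2.resize(im[y:y+H,x:x+W],(800,600),interpolation=cv2.INTER_CUBIC))
```

```text
{'time_s': 13.45, 'qpos': [-0.0104, 0.515, 1.3491, 0.0, 1.2794, 0.037], 'ee_pos': [0.6253, 0.0301, 0.1512], 'eef_rot': [-3.1396, 0.0001, 1.5234], 'force': [-8.4162, 0.0054, -1.2376], 'grip_width': 0.0098, 'grip_force': 44.9994}
280 170
```

View pics/near2.png

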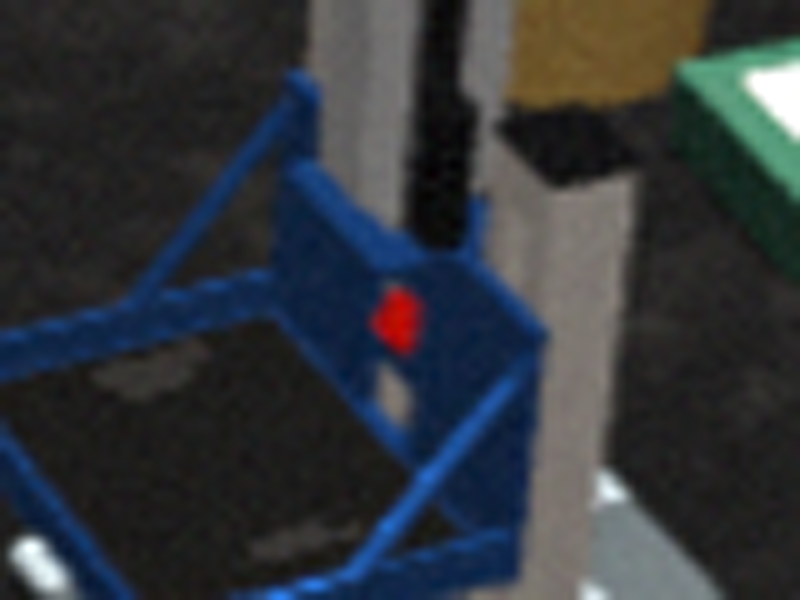

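The red catch stands out through the plate window, above the bar, at crop (398,320). It looks snapped. I press a bit more to confirm the seat, then tug-test.

Emit:
{"name": "play_rows", "arguments": {
  "commands": [
    [0, -0.0003, 0.0006, 0, 0, 0, 1],
    [0, 0, 0, 0, 0, 0, 1]
  ]
}}

```text
time_s: 13.67
ee_pos: [0.6253, 0.0301, 0.1507]
eef_rot: [-3.141, 0.0, 1.523]
force: [-5.9, 0.6, -1.9]
grip_width: 0.0098
grip_force: 45.0
```

Emit:
{"name": "play_rows", "arguments": {
  "commands": [
    [0, 0, 0.0006, 0, 0, 0, 1],
    [0, 0, 0, 0, 0, 0, 1]
  ]
}}

```text
time_s: 13.83
ee_pos: [0.6253, 0.0301, 0.1501]
eef_rot: [-3.14, 0.0, 1.523]
force: [-6.9, -0.5, -1.8]
grip_width: 0.0098
grip_force: 45.0
```

Emit:
{"name": "play_rows", "arguments": {
  "commands": [
    [0, -0.0003, 0.0006, 0, 0, 0, 1],
    [0, 0, 0, 0, 0, 0, 1]
  ]
}}

```text
time_s: 14.0
ee_pos: [0.6253, 0.0301, 0.1499]
eef_rot: [-3.141, -0.0, 1.523]
force: [-5.9, 0.0, -0.8]
grip_width: 0.0098
grip_force: 45.0
```

Emit:
{"name": "play_rows", "arguments": {
  "commands": [
    [0, 0, 0.0006, 0, 0, 0, 1],
    [0, 0, 0, 0, 0, 0, 1]
  ]
}}

```text
time_s: 14.17
ee_pos: [0.6253, 0.0301, 0.1499]
eef_rot: [3.141, -0.0, 1.523]
force: [-8.8, 0.3, 4.4]
grip_width: 0.0094
grip_force: 45.0
```

Emit:
{"name": "play_rows", "arguments": {
  "commands": [
    [0, -0.0003, 0.0004, 0, 0, 0, 1],
    [0, 0, 0, 0, 0, 0, 1]
  ]
}}

```text
time_s: 14.33
ee_pos: [0.6253, 0.0301, 0.1499]
eef_rot: [3.14, -0.0, 1.523]
force: [-6.3, -0.1, 5.9]
grip_width: 0.0098
grip_force: 45.0
```

Emit:
{"name": "play_rows", "arguments": {
  "commands": [
    [0, 0, 0.0003, 0, 0, 0, 1],
    [0, 0, 0, 0, 0, 0, 1]
  ]
}}

```text
time_s: 14.5
ee_pos: [0.6253, 0.0301, 0.1499]
eef_rot: [3.14, -0.0, 1.523]
force: [-8.2, -0.5, 9.4]
grip_width: 0.0098
grip_force: 45.0
```

Emit:
{"name": "play_rows", "arguments": {
  "commands": [
    [0, -0.0004, -0.0008, 0, 0, 0, 1],
    [0, -0.0004, -0.0008, 0, 0, 0, 1],
    [0, 0, 0, 0, 0, 0, 1]
  ]
}}

```text
time_s: 14.75
ee_pos: [0.6246, 0.0301, 0.1501]
eef_rot: [3.141, -0.0, 1.523]
force: [0.1, -1.1, -3.5]
grip_width: 0.0098
grip_force: 45.0
```

Emit:
{"name": "play_rows", "arguments": {
  "commands": [
    [0, 0, -0.0005, 0, 0, 0, 1],
    [0, 0, 0, 0, 0, 0, 1]
  ]
}}

```text
time_s: 14.92
ee_pos: [0.6244, 0.0302, 0.1504]
eef_rot: [3.141, 0.0, 1.523]
force: [-0.3, 0.1, -3.3]
grip_width: 0.0095
grip_force: 45.0
```

Emit:
{"name": "play_rows", "arguments": {
  "commands": [
    [0, 0, -0.0005, 0, 0, 0, 1],
    [0, 0, 0, 0, 0, 0, 1]
  ]
}}

```text
time_s: 15.08
ee_pos: [0.6244, 0.0302, 0.1509]
eef_rot: [3.142, 0.0, 1.523]
force: [0.3, 0.1, -2.5]
grip_width: 0.0096
grip_force: 45.0
```

Emit:
{"name": "play_rows", "arguments": {
  "commands": [
    [0, 0, -0.0005, 0, 0, 0, 1],
    [0, 0, 0, 0, 0, 0, 1]
  ]
}}

```text
time_s: 15.25
ee_pos: [0.6243, 0.0301, 0.1515]
eef_rot: [-3.142, 0.0, 1.523]
force: [-0.4, -0.4, -3.4]
grip_width: 0.0098
grip_force: 45.0
```

Emit:
{"name": "play_rows", "arguments": {
  "commands": [
    [0, 0, -0.0005, 0, 0, 0, 1],
    [0, 0, 0, 0, 0, 0, 1]
  ]
}}

```text
time_s: 15.42
ee_pos: [0.6242, 0.0302, 0.1515]
eef_rot: [-3.141, 0.0, 1.523]
force: [0.2, 1.0, -5.9]
grip_width: 0.0099
grip_force: 45.0
```

The tug is held at 1.6 mm: locked. I push back to the seat and open the gripper.

Emit:
{"name": "play_rows", "arguments": {
  "commands": [
    [0, 0.0005, 0.001, 0, 0, 0, 1],
    [0, 0.0003, 0.001, 0, 0, 0, 1],
    [0, 0, 0.0005, 0, 0, 0, 1],
    [0, 0, 0, 0, 0, 0, 1]
  ]
}}

```text
time_s: 15.75
ee_pos: [0.6252, 0.0301, 0.1499]
eef_rot: [3.141, 0.0, 1.523]
force: [-1.7, -0.1, 0.8]
grip_width: 0.0098
grip_force: 45.0
```

Emit:
{"name": "play_rows", "arguments": {
  "commands": [
    [0, 0, 0, 0, 0, 0, 0.2],
    [0, 0, 0, 0, 0, 0, 0.0],
    [0, 0, 0, 0, 0, 0, 0.0],
    [0, 0, 0, 0, 0, 0, 0.0],
    [0, 0, 0, 0, 0, 0, 0.0],
    [0, 0, 0, 0, 0, 0, 0.0],
    [0, 0, 0, 0, 0, 0, 0.0]
  ]
}}

```text
time_s: 16.33
ee_pos: [0.6251, 0.0301, 0.1493]
eef_rot: [-3.142, 0.0, 1.523]
force: [-0.5, 0.2, -0.3]
grip_width: 0.0463
grip_force: 0.0
```

Emit:
{"name": "play_rows", "arguments": {
  "commands": [
    [0, 0, -0.005, 0, 0, 0, 0],
    [0, 0, -0.01, 0, 0, 0, 0],
    [0, 0, -0.02, 0, 0, 0, 0],
    [0, 0, -0.025, 0, 0, 0, 0],
    [0, 0, -0.03, 0, 0, 0, 0],
    [0, 0, -0.03, 0, 0, 0, -0.3],
    [0.015, -0.01, 0, 0, 0, 0, -0.3],
    [0.02, -0.0155, 0, 0, 0, 0, -0.3],
    [0.02, -0.0155, 0, 0, 0, 0, -0.3],
    [0.02, -0.0155, 0, 0, 0, 0, -0.3],
    [0.02, -0.0155, 0, 0, 0, 0, -0.3],
    [0.02, -0.0155, 0, 0, 0, 0, -0.3],
    [0.02, -0.0155, 0, 0, 0, 0, -0.3],
    [0.02, -0.0155, 0, 0, 0, 0, -0.3],
    [0.02, -0.0155, 0, 0, 0, 0, -0.3],
    [0.02, -0.0155, 0, 0, 0, 0, -0.3],
    [0.02, -0.0155, 0, 0, 0, 0, -0.3],
    [0.015, -0.015, 0, 0, 0, 0, -0.3],
    [0, 0, 0, 0, 0, 0, -0.3],
    [0, 0, 0, 0, 0, 0, -0.3]
  ]
}}

```text
time_s: 18.0
ee_pos: [0.4559, 0.2689, 0.2705]
eef_rot: [3.14, -0.001, 1.525]
force: [0.3, -0.5, 1.5]
grip_width: 0.0613
grip_force: 0.0
```

Run:
```python
from h import *
st();need(.4555,.2695,.026,1.5234)
for n,u,v in(('orange',182,225),('white',166.5,251),('blue',251,247)): print(n,onz('top',u,v,.078).round(3))
im=ctrl.camera('side');cv2.imwrite('pics/side3.png',im)
def c(x,y,w,h): return cv2.resize(im[y:y+h,x:x+w],(400,300),interpolation=cv2.INTER_CUBIC)
cv2.imwrite('pics/c3.png',np.hstack([c(280,170,80,60),c(155,110,120,90)]))
# vial red centroid unchanged?
```

```text
{'time_s': 18.0, 'qpos': [0.4637, 0.2102, 1.4824, -0.0001, 1.4477, 0.5095], 'ee_pos': [0.4559, 0.2689, 0.2705], 'eef_rot': [3.1405, -0.0006, 1.525], 'force': [0.294, -0.5386, 1.4786], 'grip_width': 0.0613, 'grip_force': 0.0}
shift tool [ 0.0006 -0.0005  0.2445] (axes of target); turn [ 0.06 -0.03  0.09]
orange [0.499 0.332 0.078]
white [0.429 0.371 0.078]
blue [0.438 0.146 0.078]
```

View pics/c3.png

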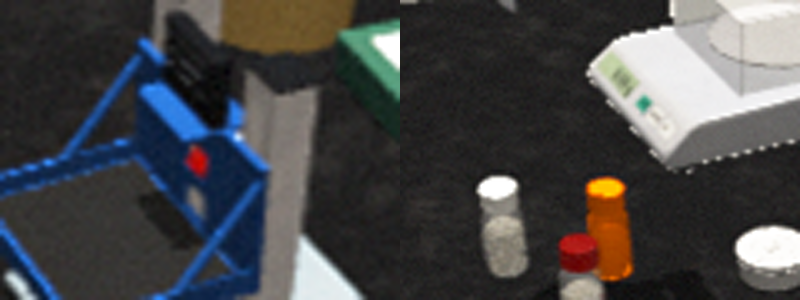

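The shelf hangs seated with the catch out, at (197,160) in the left crop. The red vial stands where it was, below the gripper. Descending to grasp it.

Emit:
{"name": "play_rows", "arguments": {
  "commands": [
    [0.0006, -0.0005, 0.015, 0, 0, 0, -0.3],
    [0, 0, 0.025, 0, 0, 0, -0.3],
    [0, 0, 0.025, 0, 0, 0, -0.3],
    [0, 0, 0.025, 0, 0, 0, -0.3],
    [0, 0, 0.025, 0, 0, 0, -0.3],
    [0, 0, 0.025, 0, 0, 0, -0.3],
    [0, 0, 0.025, 0, 0, 0, -0.3],
    [0, 0, 0.025, 0, 0, 0, -0.3],
    [0, 0, 0.025, 0, 0, 0, -0.3],
    [0, 0, 0.015, 0, 0, 0, -0.3],
    [0, 0, 0.01, 0, 0, 0, -0.3],
    [0, 0, 0.0045, 0, 0, 0, -0.3],
    [0, 0, 0, 0, 0, 0, 0],
    [0, 0, 0, 0, 0, 0, 0.5],
    [0, 0, 0, 0, 0, 0, 0.5],
    [0, 0, 0, 0, 0, 0, 0.5],
    [0, 0, 0, 0, 0, 0, 0.5],
    [0, 0, 0, 0, 0, 0, 0.5],
    [0, 0, 0, 0, 0, 0, 0.5],
    [0, 0, 0, 0, 0, 0, 0.5]
  ],
  "force": 12
}}

```text
time_s: 19.72
ee_pos: [0.456, 0.2692, 0.0256]
eef_rot: [3.141, -0.001, 1.523]
force: [-1.2, -0.5, 6.3]
grip_width: 0.0324
grip_force: 12.0
```

```bash
python3 -c "
from h import *
st()"
```

```text
{'time_s': 19.7167, 'qpos': [0.4641, 0.4777, 1.7381, 0.0001, 0.9249, 0.5115], 'ee_pos': [0.456, 0.2692, 0.0256], 'eef_rot': [3.1408, -0.0005, 1.5234], 'force': [-1.1827, -0.4666, 6.2592], 'grip_width': 0.0324, 'grip_force': 11.9822}
```

Emit:
{"name": "play_rows", "arguments": {
  "commands": [
    [0, 0, -0.01, 0, 0, 0, 0.5],
    [0, 0, -0.02, 0, 0, 0, 0.5],
    [0, 0, -0.025, 0, 0, 0, 0.5],
    [0, 0, -0.025, 0, 0, 0, 0.5],
    [0, 0, -0.025, 0, 0, 0, 0.5],
    [0, 0, -0.025, 0, 0, 0, 0.5],
    [0, 0, -0.025, 0, 0, 6, 0.5],
    [0, 0, -0.025, 0, 0, 6, 0.5],
    [0, 0, -0.02, 0, 0, 7, 0.5],
    [0, 0, -0.015, 0, 0, 7, 0.5],
    [0, 0, 0, 0, 0, 7, 0.5],
    [0, 0, 0, 0, 0, 7, 0.5],
    [0, 0, 0, 0, 0, 7, 0.5],
    [0, 0, 0, 0, 0, 7, 0.5],
    [0, 0, 0, 0, 0, 7, 0.5],
    [0, 0, 0, 0, 0, 7, 0.5],
    [0, 0, 0, 0, 0, 7, 0.5],
    [0, 0, 0, 0, 0, 7, 0.5],
    [0, 0, 0, 0, 0, 5, 0.5],
    [0, 0, 0, 0, 0, 3, 0.5]
  ]
}}

```text
time_s: 21.38
ee_pos: [0.4555, 0.2689, 0.2405]
eef_rot: [3.142, 0.0, -0.052]
force: [0.7, 0.1, -0.8]
grip_width: 0.0325
grip_force: 11.9
```

```bash
python3 -c "
from h import *
st();need(.5803,.034,.24,-.047)"
```

```text
{'time_s': 21.3833, 'qpos': [0.4641, 0.2272, 1.5305, -0.0, 1.3838, 2.0874], 'ee_pos': [0.4555, 0.2689, 0.2405], 'eef_rot': [3.1416, 0.0, -0.0525], 'force': [0.6555, 0.0795, -0.7567], 'grip_width': 0.0325, 'grip_force': 11.9421}
shift tool [0.1357 0.2288 0.0005] (axes of target); turn [ 0.    0.   -0.31]
```

Emit:
{"name": "play_rows", "arguments": {
  "commands": [
    [0.005, 0.01, 0, 0, 0, 0, 0.5],
    [0.01, 0.0168, 0, 0, 0, 0, 0.5],
    [0.01, 0.0168, 0, 0, 0, 0, 0.5],
    [0.01, 0.0168, 0, 0, 0, 0, 0.5],
    [0.01, 0.0168, 0, 0, 0, 0, 0.5],
    [0.01, 0.0168, 0, 0, 0, 0, 0.5],
    [0.01, 0.0168, 0, 0, 0, 0, 0.5],
    [0.01, 0.0168, 0, 0, 0, 0, 0.5],
    [0.01, 0.0168, 0, 0, 0, 0, 0.5],
    [0.01, 0.0168, 0, 0, 0, 0, 0.5],
    [0.01, 0.0168, 0, 0, 0, 0, 0.5],
    [0.01, 0.0168, 0, 0, 0, 0, 0.5],
    [0.01, 0.0168, 0, 0, 0, 0, 0.5],
    [0.01, 0.0168, 0, 0, 0, 0, 0.5],
    [0.005, 0, 0, 0, 0, 0, 0.5],
    [0, 0, 0, 0, 0, 0, 0.5],
    [0, 0, 0, 0, 0, 0, 0.5]
  ]
}}

```text
time_s: 22.8
ee_pos: [0.5845, 0.0343, 0.24]
eef_rot: [-3.141, 0.0, -0.047]
force: [-0.4, -1.1, -1.0]
grip_width: 0.0326
grip_force: 11.9
```

```bash
python3 -c "
from h import *
st();need(.5803,.034,.1127,-.047)"
```

```text
{'time_s': 22.8, 'qpos': [-0.004, 0.3571, 1.3654, 0.0001, 1.4195, 1.6133], 'ee_pos': [0.5845, 0.0343, 0.24], 'eef_rot': [-3.1415, 0.0003, -0.0466], 'force': [-0.3619, -1.1147, -0.9648], 'grip_width': 0.0326, 'grip_force': 11.9428}
shift tool [-0.0042  0.0005  0.1273] (axes of target); turn [-0.01  0.02  0.03]
```

Emit:
{"name": "play_rows", "arguments": {
  "commands": [
    [-0.004, 0, 0.01, 0, 0, 0, 0.5],
    [0, 0, 0.015, 0, 0, 0, 0.5],
    [0, 0, 0.02, 0, 0, 0, 0.5],
    [0, 0, 0.02, 0, 0, 0, 0.5],
    [0, 0, 0.02, 0, 0, 0, 0.5],
    [0, 0, 0.015, 0, 0, 0, 0.5],
    [0, 0, 0.012, 0, 0, 0, 0.5],
    [0, 0, 0.008, 0, 0, 0, 0.5],
    [0, 0, 0.002, 0, 0, 0, 0.5],
    [0, 0, 0, 0, 0, 0, 0.5],
    [0, 0, 0, 0, 0, 0, 0.5]
  ]
}}

```text
time_s: 23.72
ee_pos: [0.5811, 0.0345, 0.1188]
eef_rot: [-3.142, -0.001, -0.047]
force: [-0.0, -0.1, -0.2]
grip_width: 0.0321
grip_force: 11.9
```

Emit:
{"name": "play_rows", "arguments": {
  "commands": [
    [0, 0, 0.002, 0, 0, 0, 0.5],
    [0, 0, 0.001, 0, 0, 0, 0.5],
    [0, 0, 0, 0, 0, 0, 0.5]
  ]
}}

```text
time_s: 23.97
ee_pos: [0.5808, 0.0344, 0.1151]
eef_rot: [-3.142, -0.0, -0.047]
force: [-0.1, -0.5, -0.9]
grip_width: 0.0321
grip_force: 11.9
```

Emit:
{"name": "play_rows", "arguments": {
  "commands": [
    [0, 0, 0.0012, 0, 0, 0, 0.5],
    [0, 0, 0, 0, 0, 0, 0.5]
  ]
}}

```text
time_s: 24.13
ee_pos: [0.5807, 0.0344, 0.1137]
eef_rot: [3.142, 0.0, -0.047]
force: [-0.3, 0.1, -0.3]
grip_width: 0.0322
grip_force: 11.9
```

Emit:
{"name": "play_rows", "arguments": {
  "commands": [
    [0, 0, 0.0007, 0, 0, 0, 0.5],
    [0, 0, 0, 0, 0, 0, 0.5]
  ]
}}

```text
time_s: 24.3
ee_pos: [0.5807, 0.0344, 0.113]
eef_rot: [3.142, 0.0, -0.047]
force: [-0.3, 0.4, -0.9]
grip_width: 0.0323
grip_force: 11.9
```

Emit:
{"name": "play_rows", "arguments": {
  "commands": [
    [0, 0, 0.0004, 0, 0, 0, 0.5],
    [0, 0, 0, 0, 0, 0, 0.5]
  ]
}}

```text
time_s: 24.47
ee_pos: [0.5807, 0.0344, 0.1126]
eef_rot: [3.142, 0.0, -0.047]
force: [0.8, -0.3, -1.5]
grip_width: 0.0321
grip_force: 11.9
```

Emit:
{"name": "play_rows", "arguments": {
  "commands": [
    [0, 0, 0.0005, 0, 0, 0, 0.5],
    [0, 0, 0, 0, 0, 0, 0.5]
  ]
}}

```text
time_s: 24.63
ee_pos: [0.5807, 0.0344, 0.1121]
eef_rot: [3.142, 0.0, -0.047]
force: [-0.1, -0.1, 0.5]
grip_width: 0.0325
grip_force: 11.9
```

Emit:
{"name": "play_rows", "arguments": {
  "commands": [
    [0, 0, 0.0005, 0, 0, 0, 0.5],
    [0, 0, 0, 0, 0, 0, 0.5]
  ]
}}

```text
time_s: 24.8
ee_pos: [0.5807, 0.0344, 0.1116]
eef_rot: [3.142, 0.0, -0.047]
force: [0.5, -0.0, -0.9]
grip_width: 0.0323
grip_force: 11.9
```

Emit:
{"name": "play_rows", "arguments": {
  "commands": [
    [0, 0, 0.0005, 0, 0, 0, 0.5],
    [0, 0, 0, 0, 0, 0, 0.5]
  ]
}}

```text
time_s: 24.97
ee_pos: [0.5808, 0.0344, 0.1114]
eef_rot: [3.142, -0.0, -0.047]
force: [0.6, 0.5, 2.2]
grip_width: 0.0322
grip_force: 12.0
```

Emit:
{"name": "play_rows", "arguments": {
  "commands": [
    [0, 0, 0.0005, 0, 0, 0, 0.5],
    [0, 0, 0, 0, 0, 0, 0.5],
    [0, 0, 0, 0, 0, 0, 0.5]
  ]
}}

```text
time_s: 25.22
ee_pos: [0.5809, 0.0345, 0.1112]
eef_rot: [-3.141, -0.001, -0.047]
force: [-0.4, -0.0, 5.3]
grip_width: 0.0321
grip_force: 12.0
```

Run:
```python
from h import *
st()
im=ctrl.camera('side');cv2.imwrite('pics/side4.png',im)
cv2.imwrite('pics/c4.png',cv2.resize(im[160:250,240:360],(800,600),interpolation=cv2.INTER_CUBIC))
```

```text
{'time_s': 25.2167, 'qpos': [-0.0037, 0.4603, 1.5295, 0.0001, 1.1511, 1.6145], 'ee_pos': [0.5809, 0.0345, 0.1112], 'eef_rot': [-3.1415, -0.0007, -0.0474], 'force': [-0.3631, -0.0185, 5.288], 'grip_width': 0.0321, 'grip_force': 11.9813}
```

View pics/c4.png

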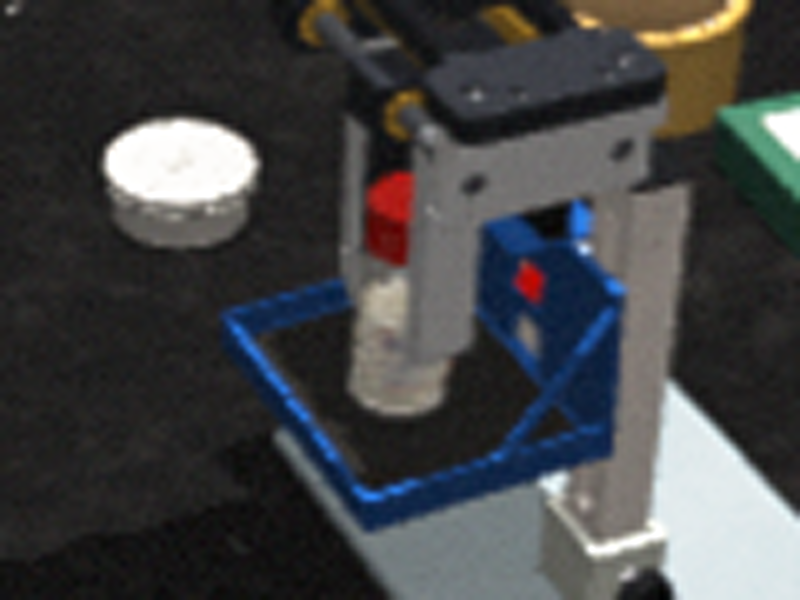

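The vial stands upright on the floor with contact at +5 N, and the catch is visible at crop (530,282). I ease off, open and withdraw.

Emit:
{"name": "play_rows", "arguments": {
  "commands": [
    [0, 0, -0.0005, 0, 0, 0, 0.5],
    [0, 0, 0, 0, 0, 0, 0.2],
    [0, 0, 0, 0, 0, 0, 0],
    [0, 0, 0, 0, 0, 0, -0.1],
    [0, 0, 0, 0, 0, 0, -0.1],
    [0, 0, 0, 0, 0, 0, -0.1],
    [0, 0, 0, 0, 0, 0, -0.1],
    [0, 0, -0.005, 0, 0, 0, -0.1],
    [0, 0, -0.01, 0, 0, 0, -0.1],
    [0, 0, -0.015, 0, 0, 0, -0.1],
    [0, 0, -0.02, 0, 0, 0, -0.1],
    [0, 0, -0.02, 0, 0, 0, -0.1],
    [0, 0, -0.03, 0, 0, 0, -0.1],
    [0, 0, -0.03, 0, 0, 0, -0.1],
    [-0.03, 0, -0.02, 0, 0, 0, -0.1],
    [-0.03, 0, 0, 0, 0, 0, -0.1],
    [-0.03, 0, 0, 0, 0, 0, -0.1],
    [-0.03, 0, 0, 0, 0, 0, -0.1],
    [0, 0, 0, 0, 0, 0, -0.1],
    [0, 0, 0, 0, 0, 0, -0.1]
  ]
}}

```text
time_s: 26.93
ee_pos: [0.4604, 0.0402, 0.2628]
eef_rot: [-3.141, -0.003, -0.047]
force: [0.7, -0.4, 0.1]
grip_width: 0.0516
grip_force: 0.0
```

Run:
```python
from h import *
st()
im=ctrl.camera('side');cv2.imwrite('pics/side5.png',im)
cv2.imwrite('pics/c5.png',np.hstack([cv2.resize(im[160:250,240:360],(400,300),interpolation=cv2.INTER_CUBIC),cv2.resize(im[150:300,165:365],(400,300),interpolation=cv2.INTER_CUBIC)]))
```

```text
{'time_s': 26.9333, 'qpos': [0.0078, 0.0581, 1.6717, -0.0, 1.4091, 1.6259], 'ee_pos': [0.4604, 0.0402, 0.2628], 'eef_rot': [-3.1415, -0.0026, -0.0472], 'force': [0.6939, -0.3972, 0.0797], 'grip_width': 0.0516, 'grip_force': 0.0}
```

View pics/c5.png

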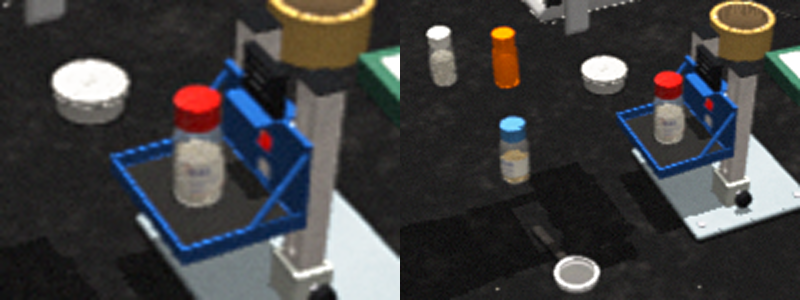

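The red-capped vial stands upright on the locked shelf at crop (198,150), with the catch out at (264,142). The bystanders are where they were. Handing in.

```bash
python3 -c "
from h import *
print(ctrl.hand_in())"
```

```text
the job is handed in; nothing more can be done
None
```

I handed the job in at about 27 s of the 54 s allowed: the shelf is hooked in and locked under the catch (a gentle upward tug was held), the red-capped vial stands upright on it, and the bystanders look untouched; the hand-in returned no verdict.

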